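# Display the long wooden nameplate on the sloping stand and shut its drawer

## Robot

A 7-joint arm with a two-finger parallel gripper is mounted at the origin on the work surface. World frame = base frame: x ahead of the robot, y to its left, z up, the work surface at z = 0. Lengths are in m, angles in rad, forces in N, time in s.
With the tool pointing down it reaches from about 0.35 to 0.9 m from the base axis. Payload 7.2 kg.
Tool frame: the origin (TCP) lies at the very end of the fingers, on their centre line; the grasp point (between the pads) lies 19 mm behind it; z points along the fingers, y is the direction in which the jaws open and shut (so a half turn about z gives the same grasp; the last joint's range is limited). The gripper opens to 85 mm and grips with 20 to 120 N. Pads are 22 mm wide; open, the fingers measure 114 mm over their backs; the gripper's body (76 mm by 85 mm) begins 54 mm behind the grasp point. The pads swing forward as they close: fully open they stand 13 mm farther back than shut.
Start: joints at [-1.169, 0.411, -0.013, 1.596, 0.006, 1.134, -0.082], TCP at [0.283, 0.557, 0.231] pointing down, gripper open.
Joint ranges: [-2.95, 2.95], [-0.29, 1.99], [-1.47, 1.44], [0.14, 2.54], [-1.03, 4.17], [0.13, 1.85], [-2.86, 2.86]. Speed limits (rad/s): [2.39, 2.39, 3.01, 3.01, 3.14, 3.14, 3.14].

## Interface

Orientations are given as a 3x3 rotation matrix whose columns are the frame's x, y, z axes.
In Python, from cell import monitor, viewer, order gives the robot as it stands. The module is installed in compiled form; this text tells all that it offers.
- The arm moves only by the tool jog_arm, never from a script. Its argument "motion" is a list that holds one entry, the list of rows, each a list of 7 numbers: the shift along the world's x, y, z in m, then the turn, a rotation vector about the world's x, y, z in rad, then the closure, from 0 (fully open) to 1 (shut). In form: [[[x, y, z, wx, wy, wz, grip], ...]]. A call has 1 to 10 rows; each row shifts and turns the commanded pose from where the row before left it; what a row does not reach is not made up. A row lasts 1/12 s, in which the tool goes at most 41.7 mm and 7.16 degrees, less where a joint would pass 70% of its speed; a pose out of reach is approached as far as the arm can. A call with a gripper value outside its range is refused whole. The fingers move at their own pace and stop on an object; "grip_force" is the grip in N (left out, the last holds). Time passes only in rows, so rows that do not move let the fingers close. It gives the time, the measured TCP pose, the force and the opening at its end, in the units of the state.
- monitor.get_obs(): the state, without advancing time (a new reading comes with each control period).
- viewer.camera(name): name is "scene" or "side" or "wrist"; returns the picture (480x640x3 uint8, blue, green, red); there is no depth.
- viewer.get_calibration(name): a dict with "vertical_fov" (degrees; the focal length in pixels is half the picture's height over the tangent of half this angle, whatever the lens; pixels are square), "cx", "cy" (the principal point, pixels), "cam_to_world" (4x4, takes a point from camera to world coordinates). Camera axes: x right, y down, z forward; pixel columns grow to the right and rows downward; lengths in m; the calibration is good to about 2 mm. A picture is of the moment at which its call begins: read the wrist's pose just before it. get_calibration takes no time and is no camera call; for the wrist camera it gives the pose at the moment of the call.
- order.job_done(): hands the job in, once; it reports no verdict.
The state is a dict: "clock": time; "qpos": joint angles; "joint_vel": joint speeds; "joint_efforts": joint torques, N m; "eef_pos": TCP position; "ee_rot": TCP orientation; "force": force on the tool from outside, world axes, zero at the start; "wrist_torque": the same for the moment, N m; "grip_width": finger opening in m.
Only numpy, scipy, OpenCV 4.12 (cv2) and the standard library are available. Lean on these libraries where they do the work, as an engineer would, in place of code of your own. Each camera call takes 0.05 s, during which the arm holds its last target.

## Task

Put the finished long wooden nameplate on show: lay it gently, without dropping it, decorated face up across both dark sloping rails of the plywood stand, roughly centred, its long lower edge resting against the two lips. Push the stand's open drawer fully home as well. Leave the short nameplate and the other loose things on the table where they are.

Things in the scene. Friction and masses are not known exactly. Their poses are not given: they have to be found in the camera images.
- nameplate: long nameplate: pale wood bar, dark bark edges, burnt leaves on its upper face, 170 x 56 x 16 mm, about 110 g; starts flat on the table, decorated face up. Its straight parallel edges are 130 mm long, the ends beyond taper. Origin: centre of its underside; x along its length, y across its width, z out of the decorated face. Either end may go left or right on the stand
- short_plate: a shorter nameplate of the same wood, 105 x 56 x 16 mm, loose, to be left alone. Origin: centre of its underside; x along its length
- stand: plywood display stand, fixed: a box 160 mm deep (x), 200 mm wide (y), 55 mm high with a drawer in its front (-x) face; on its roof two dark-wood rails slope up at 20 degrees away from the drawer side (see rack), their upper ends 123 mm above the table. Origin: centre of its underside, on the table; z up
- rack: the stand's two sloping dark rails, 20 mm wide, centre lines at y = +-55 mm, 110 mm long, open between. Each ends below in a lip 20 mm wide, 16 high, stop face at x = 0; 90 mm gap between lips. Origin: midway between the stop faces on the plane of the rail tops, 85 mm over the table, 35 mm behind the box front; x up the slope, z out of it. Plate home: origin at (28, 0, 0) mm, length along y
- drawer (a joint): opening of the stand's drawer in m: 0 = fully home, grows as it comes out towards the stand's -x; up to 0.11. It slides with light friction (about 1.5 N) and stays where it is left
- drawer_knob (a point): centre of the outer face of the drawer's round wooden knob (26 mm across, face 20 mm out from the drawer's front panel), 30 mm above the table; pushing here along the stand's +x shuts the drawer. The front panel is 170 mm wide, its top edge 44 mm above the table; when home it is flush with the box front
- slice: round wood slice with bark, 130 mm across, 14 mm thick, loose, to be left alone. Origin: centre of its underside
- sanding_block: cork sanding block 95 x 52 x 32 mm, loose, to be left alone. Origin: centre of its underside
- brush_pot: white pot 76 mm across and 90 mm high with brushes standing to 205 mm, loose, to be left alone. Origin: centre of its underside
Mind the look-alikes: they are no part of the job. Leave any blue or turquoise look-alike of the nameplate alone.

How it is judged:
By the outcome, as a careful person would: the job done as asked, in the order asked, and still so for the second after the job is handed in, with the robot touching nothing.
It also fails if it takes over 54 s, if anything falls off the work surface, if the arm or the gripper's body presses on something with over 40 N, if the wrist force passes 120 N, or if a joint passes its speed limit or range.

## Working session

There is one attempt and no reset: what is moved stays moved. The work goes in short steps, Python scripts to look and compute and a tool call to move; the robot and the scene stay as the last step left them, time stands still between calls to the robot, and variables do not carry over. Pictures are saved under pics/ and viewed, and the job is handed in when it is done.

Besides the shell and the picture viewer there is one more tool, called after "Request:" in YAML: its name, and indented under it one key for each argument. jog_arm: Moves the arm, as the interface text tells. Its arguments: {"type":"object","properties":{"motion":{"type":"array","items":{"type":"array","items":{"type":"array","items":{"type":"number"}}}},"grip_force":{"type":"number"}},"required":["motion"]}

```bash
mkdir -p pics; ls
python3 - <<'E'
from cell import monitor, viewer, order
import cv2
o=monitor.get_obs(); print({k:(v if isinstance(v,float) else [list(map(lambda x: round(float(x),3), r)) if hasattr(r,'__len__') else round(float(r),3) for r in (v if hasattr(v,'__len__') else [v])]) for k,v in o.items()})
for n in ["scene","side","wrist"]:
    c=viewer.get_calibration(n); print(n,c)
    cv2.imwrite(f"pics/{n}0.png",viewer.camera(n))
E
```

```text
pics
{'clock': 0.0, 'qpos': [-1.169, 0.412, -0.013, 1.597, 0.006, 1.134, -0.082], 'joint_vel': [0.001, 0.0, -0.0, 0.0, 0.0, 0.0, -0.0], 'joint_efforts': [-0.001, -60.062, 0.681, -29.941, 0.014, 0.01, 0.0], 'eef_pos': [0.283, 0.557, 0.23], 'ee_rot': [[-0.892, 0.453, -0.001], [0.453, 0.892, -0.001], [-0.0, -0.002, -1.0]], 'force': [-0.16, -0.31, -0.283], 'wrist_torque': [-0.006, -0.007, -0.031], 'grip_width': 0.08512160680238597}
scene {'vertical_fov': 53.88672228234917, 'cx': 322.8509029702396, 'cy': 238.44089668634885, 'cam_to_world': array([[-0.49190738,  0.4865346 , -0.72201885,  1.33108926],
       [ 0.87061501,  0.28204521, -0.40308808,  0.52684046],
       [ 0.00752566, -0.82688245, -0.56232444,  0.69909547],
       [ 0.        ,  0.        ,  0.        ,  1.        ]])}
side {'vertical_fov': 57.31500898765837, 'cx': 321.4800860824741, 'cy': 237.57675141096544, 'cam_to_world': array([[ 0.81626049, -0.32917556,  0.47472336,  0.0848624 ],
       [-0.57767976, -0.46827075,  0.66858702, -0.5285153 ],
       [ 0.00221656, -0.81997924, -0.57238897,  0.57996875],
       [ 0.        ,  0.        ,  0.        ,  1.        ]])}
wrist {'vertical_fov': 63.7979978119689, 'cx': 319.9100549192128, 'cy': 242.0213557267876, 'cam_to_world': array([[ 4.52755301e-01,  8.60848433e-01,  2.32277017e-01,
         2.23294743e-01],
       [ 8.91634786e-01, -4.37060408e-01, -1.18176171e-01,
         5.87088454e-01],
       [-2.12683840e-04,  2.60611156e-01, -9.65443825e-01,
         3.73379148e-01],
       [ 0.00000000e+00,  0.00000000e+00,  0.00000000e+00,
         1.00000000e+00]])}
```

View pics/scene0.png

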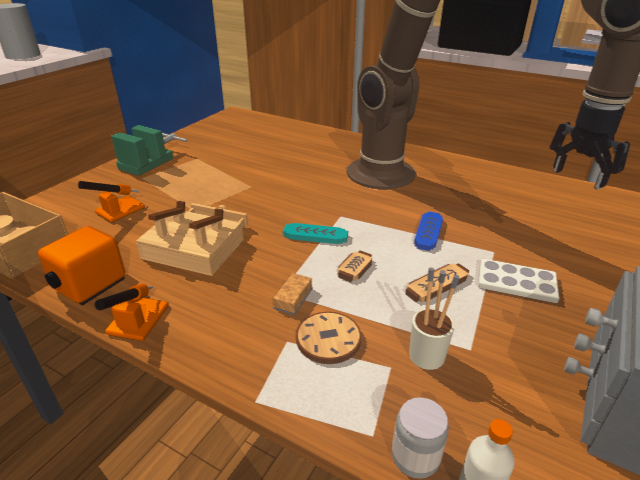

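View pics/side0.png

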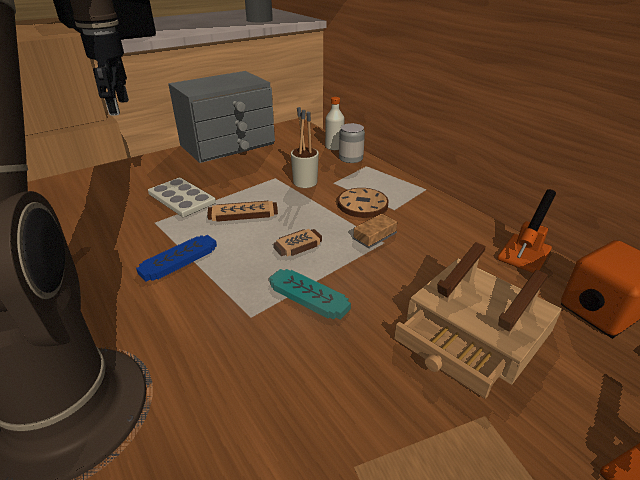

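View pics/wrist0.png

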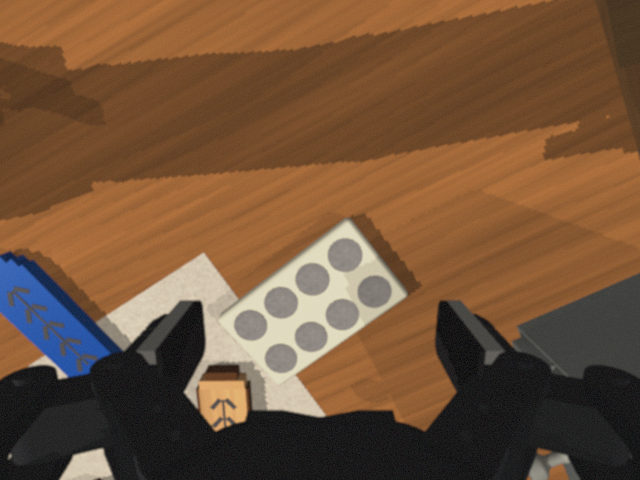

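```bash
cat > h.py <<'E'
import numpy as np, cv2
from cell import monitor, viewer, order
def K(c):
    f=240/np.tan(np.radians(c["vertical_fov"])/2); return f,c["cx"],c["cy"]
def ray(c,u,v,z):
    f,cx,cy=K(c);T=c["cam_to_world"];d=T[:3,:3]@np.array([(u-cx)/f,(v-cy)/f,1]);o=T[:3,3]
    return o+d*(z-o[2])/d[2]
def proj(c,p):
    f,cx,cy=K(c);T=c["cam_to_world"];q=(np.atleast_2d(p)-T[:3,3])@T[:3,:3]
    return np.c_[q[:,0]/q[:,2]*f+cx,q[:,1]/q[:,2]*f+cy]
def crop(im,x,y,w,h,s,name):
    c=im[y:y+h,x:x+w]; cv2.imwrite(name,cv2.resize(c,None,fx=s,fy=s,interpolation=cv2.INTER_CUBIC))
E
python3 - <<'E'
from h import *
s=cv2.imread("pics/side0.png"); 
crop(s,195,185,100,60,8,"pics/c1.png")
crop(s,380,230,190,165,3.6,"pics/c2.png")
a=cv2.imread("pics/scene0.png"); crop(a,395,250,100,60,8,"pics/c3.png"); crop(a,130,190,130,90,6,"pics/c4.png")
E
```

```text
(no output)
```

View pics/c1.png

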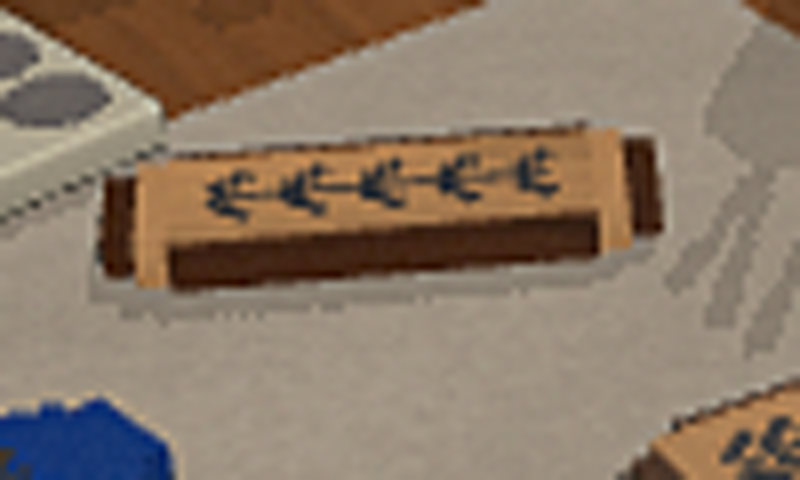

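View pics/c2.png

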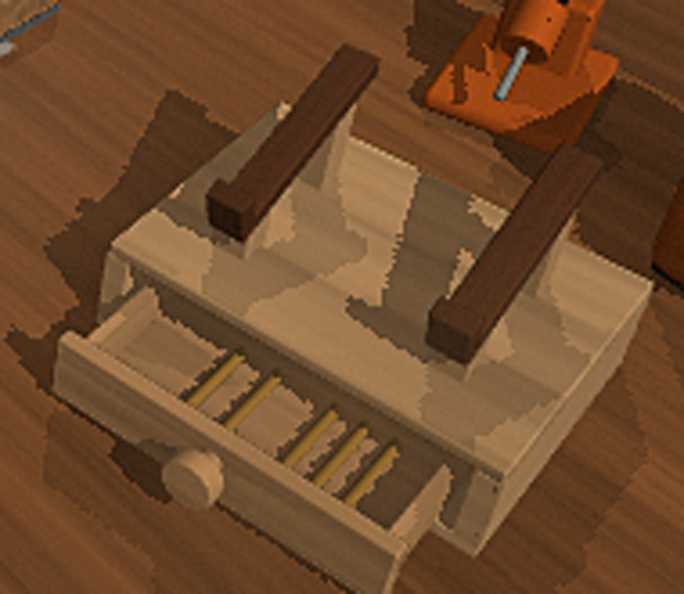

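View pics/c3.png

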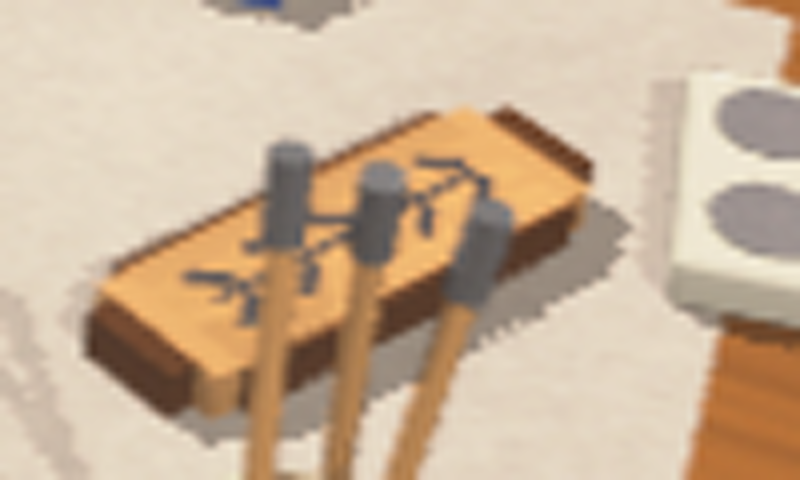

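View pics/c4.png

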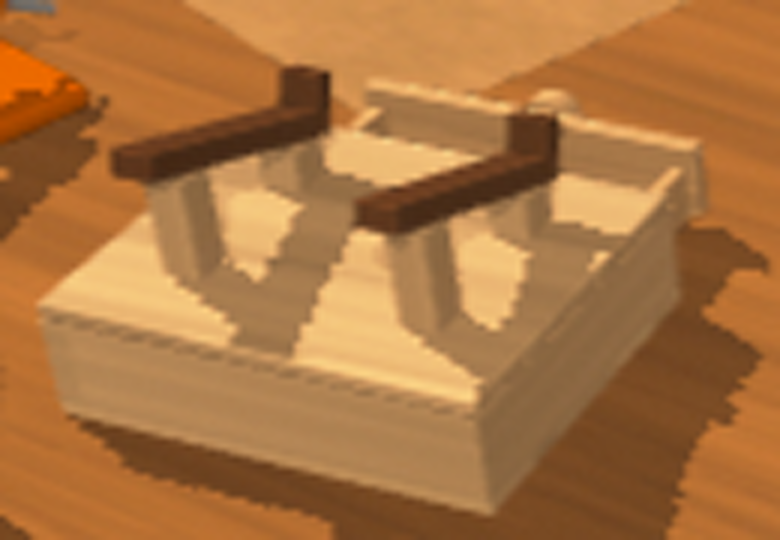

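```bash
cat > fit.py <<'E'
from h import *
from scipy.optimize import least_squares
cs,cc=viewer.get_calibration("side"),viewer.get_calibration("scene")
t=np.radians(20);RR=np.array([[np.cos(t),0,-np.sin(t)],[0,1,0],[np.sin(t),0,np.cos(t)]])
rk=lambda x,y,z=0:(RR@np.array([x,y,z])+np.array([-45,0,85]))
S=[((115,245),(-80,100,55)),((500,475),(-80,-100,55)),((652,287),(80,-100,55)),((475,553),(-80,-100,0)),((285,103),(80,100,55)),
 ((345,45),rk(110,65)),((380,62),rk(110,45)),((560,147),rk(110,-45)),((605,160),rk(110,-65))]
C=[((38,305),(80,-100,55)),((485,400),(80,100,55)),((495,513),(80,100,0)),((65,410),(80,-100,0)),((110,152),rk(110,-65)),((357,203),rk(110,45)),((402,212),rk(110,65)),]
su=np.array([np.array(a)/3.6+[380,230] for a,_ in S]);sp=np.array([b for _,b in S])/1000
cu=np.array([np.array(a)/6+[130,190] for a,_ in C]);cp=np.array([b for _,b in C])/1000
def W(p,q):
    c,s=np.cos(p[2]),np.sin(p[2]);R=np.array([[c,-s,0],[s,c,0],[0,0,1]]);return q@R.T+[p[0],p[1],0]
f=lambda p:np.r_[proj(cs,W(p,sp))-su,proj(cc,W(p,cp))-cu].ravel()
r=least_squares(f,[.65,-.3,0.],loss='soft_l1')
if __name__=="__main__":
    print(r.x,np.degrees(r.x[2]));print(f(r.x).reshape(-1,2).round(1).tolist())
    print("knob",ray(cs,192/3.6+380,480/3.6+230,.03), "stand frame:",(ray(cs,192/3.6+380,480/3.6+230,.03)[:2]-r.x[:2])@np.array([[np.cos(r.x[2]),-np.sin(r.x[2])],[np.sin(r.x[2]),np.cos(r.x[2])]]))
    a=[ray(cs,u/8+195,v/8+185,.008) for u,v in((102,230),(658,188))]
    b=[ray(cc,u/8+395,v/8+250,.008) for u,v in((140,360),(545,148))]
    for e in(a,b): d=e[1]-e[0];print(e,np.linalg.norm(d),(e[0]+e[1])/2,np.degrees(np.arctan2(d[1],d[0])))
    for n,(u,v) in dict(short=(298,242),pot=(305,180),cork=(374,232),slice=(362,201),teal=(309,293)).items(): print(n,ray(cs,u,v,.02).round(3))
E
python3 fit.py
```

```text
[ 0.6369975  -0.23730354  0.1743719 ] 9.990773735014551
[[-2.5, -0.8], [1.7, 0.2], [0.8, -1.4], [-0.6, 1.7], [-1.8, -0.9], [-0.8, -1.0], [-0.2, -1.2], [0.1, -2.2], [-0.2, -0.3], [-0.4, -1.4], [-2.0, -0.3], [-0.6, -0.4], [-0.1, -0.6], [-0.2, -1.8], [-0.6, -1.6], [-0.5, -1.5]]
knob [ 0.48601126 -0.26442044  0.03      ] stand frame: [-0.15340114 -0.00051115]
[array([0.38919173, 0.38452035, 0.008     ]), array([0.54205156, 0.30769562, 0.008     ])] 0.17107941533284035 [0.46562164 0.34610799 0.008     ] -26.683319201702368
[array([0.5382128 , 0.31320304, 0.008     ]), array([0.38683431, 0.3841695 , 0.008     ])] 0.1671875826764247 [0.46252355 0.34868627 0.008     ] 154.88274924611517
short [0.497 0.141 0.02 ]
pot [0.672 0.377 0.02 ]
cork [0.66  0.075 0.02 ]
slice [0.727 0.199 0.02 ]
teal [ 0.425 -0.01   0.02 ]
```

Candidates, side-image pixels: the long pale plate (242,211), the short plate (298,242), blue (178,257) and teal (309,293). I'm choosing (242,211): the crop shows pale wood, bark edges and leaves, and the length measures 170 mm. The stand is at about (0.637, -0.237) with a yaw of 10°, and the drawer is about 53 mm open. Next I'm moving the wrist camera over the plate.

Request:
jog_arm:
  motion:
    - [[0.0216, -0.0277, 0, 0, 0, 0, 0], [0.0216, -0.0277, 0, 0, 0, 0, 0], [0.0216, -0.0277, 0, 0, 0, 0, 0], [0.0216, -0.0277, 0, 0, 0, 0, 0], [0.0216, -0.0277, 0, 0, 0, 0, 0], [0.0216, -0.0277, 0, 0, 0, 0, 0], [0.0216, -0.0277, 0, 0, 0, 0, 0], [0, 0, 0, 0, 0, 0, 0], [0, 0, 0, 0, 0, 0, 0]]
  grip_force: 40

```text
clock: 0.9
eef_pos: [0.4358, 0.361, 0.2313]
ee_rot: [[-0.889, 0.457, 0.0], [0.457, 0.889, -0.001], [-0.001, -0.0, -1.0]]
force: [-0.5, 1.4, 0.7]
grip_width: 0.0855
```

Run:
```python
from h import *
o=monitor.get_obs();print(o['eef_pos'],o['ee_rot'],o['clock'],o['force'])
c=viewer.get_calibration("wrist");im=viewer.camera("wrist");cv2.imwrite("pics/w1.png",im)
import pickle;pickle.dump(c,open("w1.pkl","wb"))
```

```text
[0.43578299 0.36104817 0.23125218] [[-8.89420420e-01  4.57089940e-01  3.22061918e-04]
 [ 4.57089672e-01  8.89420366e-01 -6.66488005e-04]
 [-5.91093392e-04 -4.45576865e-04 -9.99999726e-01]] 0.9 [-0.54753163  1.40611113  0.74564138]
```

View pics/w1.png

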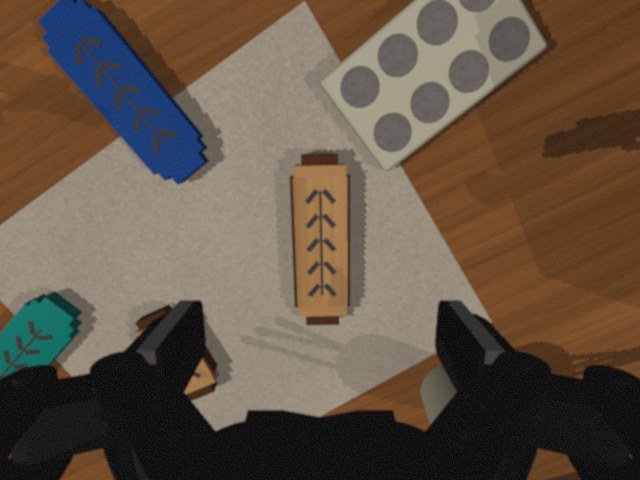

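The plate stands near-upright in the picture, with its ends at (319,155) and (322,324). The pale face spans columns 293 to 348. The palette is clear of both finger sides.

Run:
```python
from h import *
import pickle;c=pickle.load(open("w1.pkl","rb"))
im=cv2.imread("pics/w1.png");crop(im,270,140,110,200,3,"pics/w1c.png")
for z,u1,v1,u2,v2 in((.016,320,165,323,317),(.013,319,155,322,324)):
    a,b=ray(c,u1,v1,z),ray(c,u2,v2,z);d=b-a;print(a,b,np.linalg.norm(d),(a+b)/2,np.degrees(np.arctan2(d[1],d[0])))
a,b=ray(c,293,240,.016),ray(c,349,240,.016);print(np.linalg.norm(a-b),(a+b)/2)
```

```text
[0.39784026 0.3808147  0.016     ] [0.53414607 0.3141889  0.016     ] 0.1517177388709279 [0.46599316 0.3475018  0.016     ] -26.049219313917312
[0.38961089 0.38401946 0.013     ] [0.54201134 0.30903967 0.013     ] 0.16984659407071 [0.46581112 0.34652956 0.013     ] -26.19681388483147
0.05379431612947875 [0.46125889 0.34930425 0.016     ]
```

View pics/w1c.png

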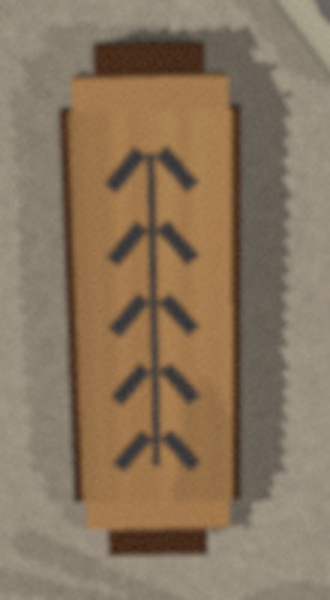

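Request:
jog_arm:
  motion:
    - [[0.006, -0.0028, -0.03, 0, 0, 0.004, 0], [0.006, -0.0028, -0.03, 0, 0, 0.004, 0], [0.006, -0.0028, -0.03, 0, 0, 0.004, 0], [0.006, -0.0028, -0.03, 0, 0, 0.004, 0], [0.006, -0.0028, -0.03, 0, 0, 0.002, 0], [0, 0, -0.03, 0, 0, 0, 0], [0, 0, -0.02, 0, 0, 0, 0], [0, 0, -0.016, 0, 0, 0, 0], [0, 0, -0.01, 0, 0, 0, 0], [0, 0, 0, 0, 0, 0, 0]]

```text
clock: 1.78
eef_pos: [0.4619, 0.3498, 0.003]
ee_rot: [[-0.901, 0.435, -0.003], [0.435, 0.901, -0.002], [0.002, -0.003, -1.0]]
force: [0.0, -0.6, 0.1]
grip_width: 0.0853
```

Run:
```python
from h import *
o=monitor.get_obs();print(o['eef_pos'],o['ee_rot'],o['clock'],o['force'])
im=viewer.camera("side");crop(im,165,130,160,120,5,"pics/s2.png")
cv2.imwrite("pics/w2.png",viewer.camera("wrist"))
```

```text
[0.46193522 0.34983213 0.00299415] [[-0.90061295  0.43460865 -0.00341098]
 [ 0.43461629  0.90061366 -0.00192887]
 [ 0.00223367 -0.00321963 -0.99999232]] 1.7833 [ 0.00962318 -0.60610583  0.08938359]
```

View pics/s2.png

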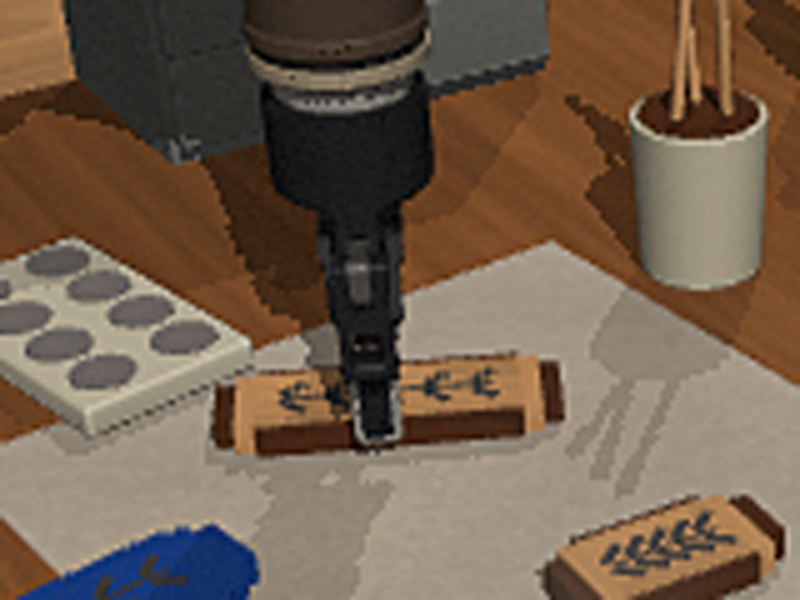

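View pics/w2.png

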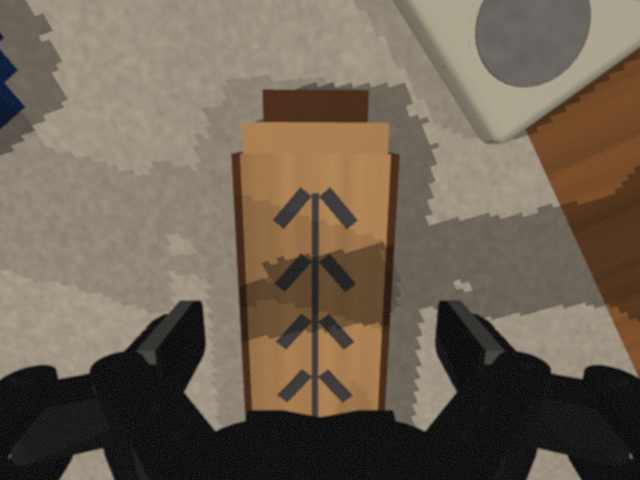

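Request:
jog_arm:
  motion:
    - [[0.004, -0.002, -0.003, 0, 0, 0, 0.1], [0, 0, -0.003, 0, 0, 0, 0.2], [0, 0, 0, 0, 0, 0, 0.25], [0, 0, 0, 0, 0, 0, 0.3], [0, 0, 0, 0, 0, 0, 0.35], [0, 0, 0, 0, 0, 0, 0.4], [0, 0, 0, 0, 0, 0, 0.5], [0, 0, 0, 0, 0, 0, 0.6], [0, 0, 0, 0, 0, 0, 0.6], [0, 0, 0, 0, 0, 0, 0.6]]
  grip_force: 40

```text
clock: 2.72
eef_pos: [0.4684, 0.3474, 0.0]
ee_rot: [[-0.9, 0.437, 0.001], [0.437, 0.9, 0.0], [-0.0, 0.001, -1.0]]
force: [-0.3, -1.1, 4.9]
grip_width: 0.0547
```

Run:
```python
from h import *
o=monitor.get_obs();print(o['eef_pos'],o['clock'],o['force'],o['grip_width'])
im=viewer.camera("side");crop(im,165,130,160,120,5,"pics/s3.png")
```

```text
[4.68416065e-01 3.47420993e-01 2.59387091e-05] 2.7167 [-0.32367198 -1.13147034  4.86985835] 0.05468393940127151
```

View pics/s3.png

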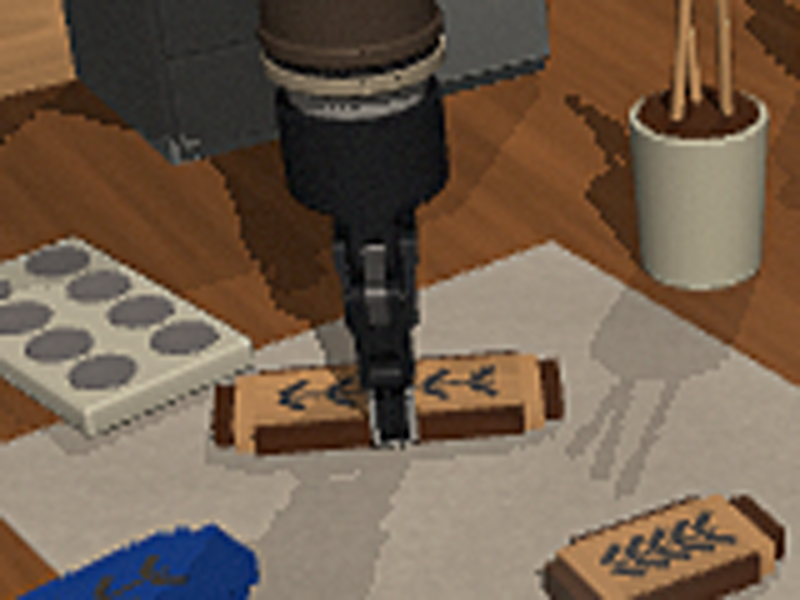

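```bash
cat > tgt.py <<'E'
from fit import *
from scipy.spatial.transform import Rotation as Ro
x,y,a=r.x
Rz=Ro.from_euler('z',a).as_matrix();Rk=Rz@RR;ok=Rz@np.array([-.045,0,.085])+[x,y,0]
Rt=np.c_[Rk[:,1],Rk[:,0],-Rk[:,2]]
def P(px,py,pz):return ok+Rk@np.array([px,py,pz])
if __name__=="__main__":
    o=monitor.get_obs();R=np.array(o['ee_rot'])
    print("rack",ok,"axes",Rk.round(3).tolist());print("home",P(.028,0,0),"app",P(.030,0,.06))
    h=np.array([[0,0,0]]);
    yawonly=np.c_[Rz[:,1],Rz[:,0],[0,0,-1]]
    print("yaw",Ro.from_matrix(yawonly@R.T).as_rotvec(),"tilt",Ro.from_matrix(Rt@yawonly.T).as_rotvec(), "all",Ro.from_matrix(Rt@R.T).as_rotvec())
    print("err now in rack:",(np.array(o['eef_pos'])-ok)@Rk)
E
python3 tgt.py
```

```text
rack [ 0.59267989 -0.24511058  0.085     ] axes [[0.925, -0.173, -0.337], [0.163, 0.985, -0.059], [0.342, 0.0, 0.94]]
home [ 0.61859229 -0.24054582  0.09457656] app [ 0.60023316 -0.24377999  0.15164216]
yaw [-1.48425201e-04  7.12856366e-04 -9.44399855e-01] tilt [ 6.05592924e-02 -3.43772512e-01  2.65568887e-18] all [ 0.21809935 -0.28843558 -0.93448216]
err now in rack: [-0.04746171  0.60512527 -0.07314344]
```

Request:
jog_arm:
  motion:
    - [[0, 0, 0.005, 0, 0, 0, 0.6], [0, 0, 0.015, 0, 0, 0, 0.6], [0, 0, 0.035, 0, 0, 0, 0.6], [0, 0, 0.04, 0, 0, 0, 0.6], [0, 0, 0.04, 0, 0, 0, 0.6], [0, 0, 0.04, 0, 0, 0, 0.6], [0, 0, 0.025, 0, 0, 0, 0.6], [0, 0, 0.01, 0, 0, 0, 0.6], [0, 0, 0, 0, 0, 0, 0.6]]

```text
clock: 3.52
eef_pos: [0.4691, 0.3483, 0.2121]
ee_rot: [[-0.9, 0.437, 0.004], [0.437, 0.9, 0.003], [-0.002, 0.005, -1.0]]
force: [0.1, 0.8, -1.8]
grip_width: 0.0549
```

Request:
jog_arm:
  motion:
    - [[0.004, -0.015, 0, 0, 0, -0.02, 0.6], [0.0066, -0.0296, 0.0005, 0, 0, -0.0472, 0.6], [0.0066, -0.0296, 0.0005, 0, 0, -0.0472, 0.6], [0.0066, -0.0296, 0.0005, 0, 0, -0.0472, 0.6], [0.0066, -0.0296, 0.0005, 0, 0, -0.0472, 0.6], [0.0066, -0.0296, 0.0005, 0, 0, -0.0472, 0.6], [0.0066, -0.0296, 0.0005, 0, 0, -0.0472, 0.6], [0.0066, -0.0296, 0.0005, 0, 0, -0.0472, 0.6], [0.0066, -0.0296, 0.0005, 0, 0, -0.0472, 0.6], [0.0066, -0.0296, 0.0005, 0, 0, -0.0472, 0.6]]

```text
clock: 4.35
eef_pos: [0.5301, 0.0633, 0.2112]
ee_rot: [[-0.621, 0.783, -0.004], [0.783, 0.621, -0.002], [0.001, -0.004, -1.0]]
force: [-0.2, -0.1, -1.8]
grip_width: 0.0547
```

Request:
jog_arm:
  motion:
    - [[0.0066, -0.0296, 0.0005, 0, 0, -0.0472, 0.6], [0.0066, -0.0296, 0.0005, 0, 0, -0.0472, 0.6], [0.0066, -0.0296, 0.0005, 0, 0, -0.0472, 0.6], [0.0066, -0.0296, 0.0005, 0, 0, -0.0472, 0.6], [0.0066, -0.0296, 0.0005, 0, 0, -0.0472, 0.6], [0.0066, -0.0296, 0.0005, 0, 0, -0.0472, 0.6], [0.0066, -0.0296, 0.0005, 0, 0, -0.0472, 0.6], [0.0066, -0.0296, 0.0005, 0, 0, -0.0472, 0.6], [0.004, -0.015, 0, 0, 0, -0.02, 0.6], [0, 0, 0, 0, 0, 0, 0.6]]

```text
clock: 5.18
eef_pos: [0.5866, -0.191, 0.2154]
ee_rot: [[-0.266, 0.964, -0.004], [0.964, 0.266, -0.003], [-0.001, -0.004, -1.0]]
force: [-0.4, -0.0, -1.6]
grip_width: 0.0548
```

```bash
python3 tgt.py
python3 - <<'E'
from h import *
cv2.imwrite("pics/s4.png",viewer.camera("side"));print(monitor.get_obs()['qpos'])
E
```

```text
rack [ 0.59267989 -0.24511058  0.085     ] axes [[0.925, -0.173, -0.337], [0.163, 0.985, -0.059], [0.342, 0.0, 0.94]]
home [ 0.61859229 -0.24054582  0.09457656] app [ 0.60023316 -0.24377999  0.15164216]
yaw [ 0.00232719 -0.0039432  -0.09463737] tilt [ 6.05592924e-02 -3.43772512e-01  2.65568887e-18] all [ 0.079094   -0.3445948  -0.09340525]
err now in rack: [0.04775419 0.0543302  0.1213396 ]
[-0.09436459  0.43212687  0.44999166  1.65884834 -0.20359642  1.10118942
  0.68532976]
```

View pics/s4.png

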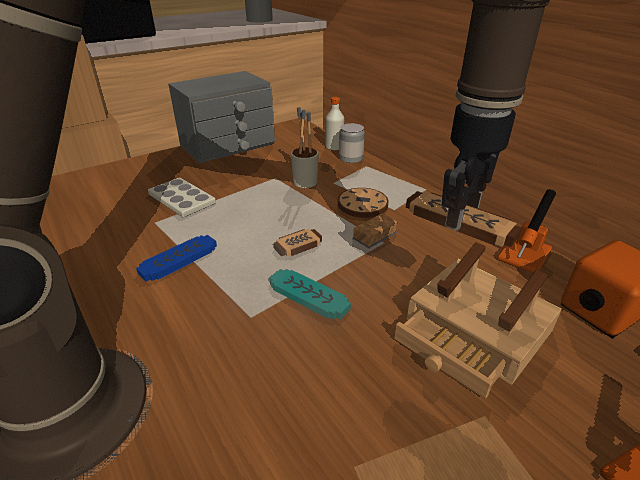

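Request:
jog_arm:
  motion:
    - [[0.0017, -0.0066, -0.004, 0.01, -0.043, -0.0117, 0.6], [0.0017, -0.0066, -0.004, 0.01, -0.043, -0.0117, 0.6], [0.0017, -0.0066, -0.004, 0.01, -0.043, -0.0117, 0.6], [0.0017, -0.0066, -0.004, 0.01, -0.043, -0.0117, 0.6], [0.0017, -0.0066, -0.004, 0.01, -0.043, -0.0117, 0.6], [0.0017, -0.0066, -0.004, 0.01, -0.043, -0.0117, 0.6], [0.0017, -0.0066, -0.004, 0.01, -0.043, -0.0117, 0.6], [0.0017, -0.0066, -0.004, 0.01, -0.043, -0.0117, 0.6], [0, 0, 0, 0, 0, 0, 0.6], [0, 0, 0, 0, 0, 0, 0.6]]

```text
clock: 6.07
eef_pos: [0.6007, -0.2375, 0.1845]
ee_rot: [[-0.181, 0.924, 0.337], [0.983, 0.17, 0.064], [0.002, 0.343, -0.939]]
force: [0.1, -0.0, -1.8]
grip_width: 0.0547
```

```bash
python3 tgt.py
python3 - <<'E'
from h import *
crop(viewer.camera("side"),370,150,200,170,4,"pics/s5.png");cv2.imwrite("pics/w5.png",viewer.camera("wrist"))
crop(viewer.camera("scene"),110,100,180,180,4,"pics/a5.png")
E
```

```text
rack [ 0.59267989 -0.24511058  0.085     ] axes [[0.925, -0.173, -0.337], [0.163, 0.985, -0.059], [0.342, 0.0, 0.94]]
home [ 0.61859229 -0.24054582  0.09457656] app [ 0.60023316 -0.24377999  0.15164216]
yaw [-0.06382289  0.34412871 -0.00752605] tilt [ 6.05592924e-02 -3.43772512e-01  2.65568887e-18] all [-0.00192068  0.00059472 -0.00791854]
err now in rack: [0.0426589  0.00608177 0.09038913]
```

View pics/s5.png

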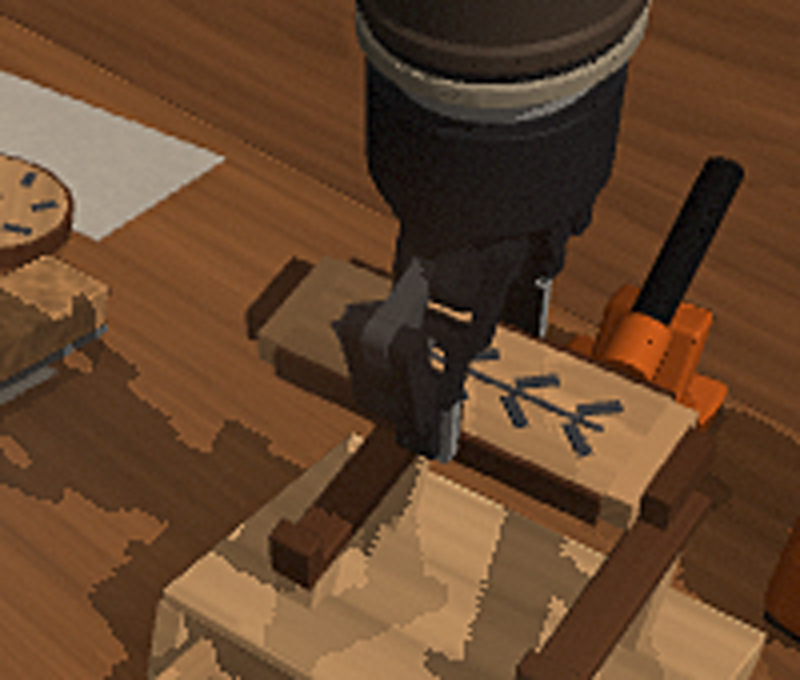

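View pics/w5.png

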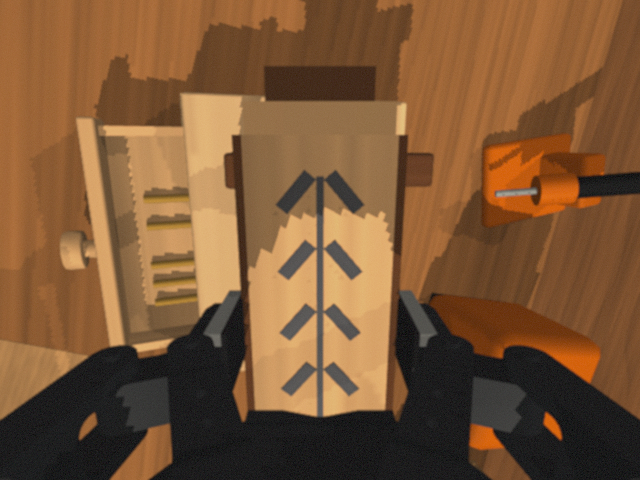

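View pics/a5.png

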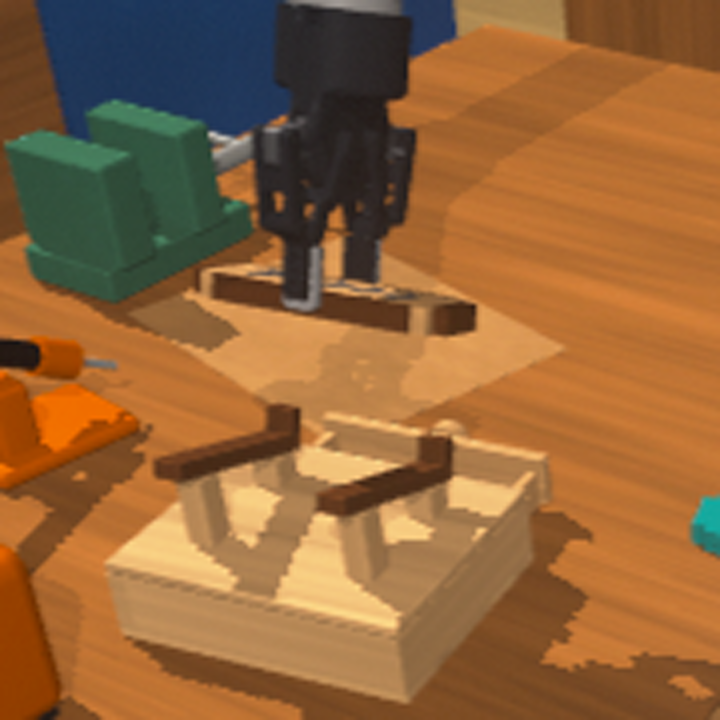

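Request:
jog_arm:
  motion:
    - [[0.0032, -0.0006, -0.0131, 0, 0, -0.001, 0.6], [0.0032, -0.0006, -0.0131, 0, 0, -0.001, 0.6], [0.0032, -0.0006, -0.0131, 0, 0, -0.001, 0.6], [0.0032, -0.0006, -0.0131, 0, 0, -0.001, 0.6], [0.0032, -0.0006, -0.0131, 0, 0, -0.001, 0.6], [0.0032, -0.0006, -0.0131, 0, 0, -0.001, 0.6], [0, 0, 0, 0, 0, 0, 0.6], [0, 0, 0, 0, 0, 0, 0.6]]

```text
clock: 6.88
eef_pos: [0.6206, -0.2422, 0.1057]
ee_rot: [[-0.175, 0.925, 0.338], [0.985, 0.164, 0.061], [0.001, 0.344, -0.939]]
force: [1.1, -0.2, -1.0]
grip_width: 0.0551
```

```bash
python3 tgt.py
python3 - <<'E'
from h import *
crop(viewer.camera("side"),370,190,200,170,4,"pics/s6.png")
crop(viewer.camera("scene"),120,130,150,150,5,"pics/a6.png")
E
```

```text
rack [ 0.59267989 -0.24511058  0.085     ] axes [[0.925, -0.173, -0.337], [0.163, 0.985, -0.059], [0.342, 0.0, 0.94]]
home [ 0.61859229 -0.24054582  0.09457656] app [ 0.60023316 -0.24377999  0.15164216]
yaw [-0.06196963  0.34552289 -0.00108793] tilt [ 6.05592924e-02 -3.43772512e-01  2.65568887e-18] all [-0.00120362  0.00178686 -0.0012534 ]
err now in rack: [ 0.03339108 -0.00199026  0.00983708]
```

View pics/s6.png

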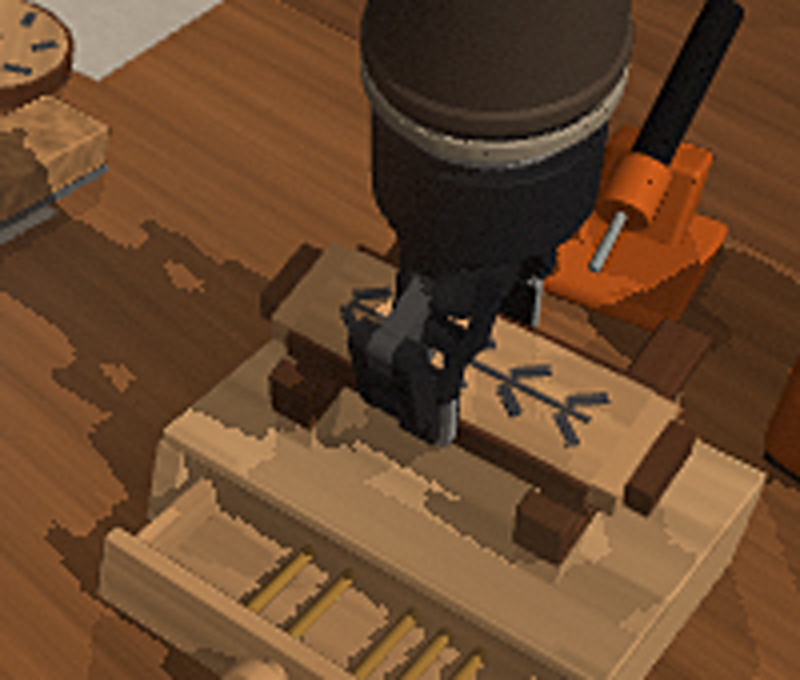

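View pics/a6.png

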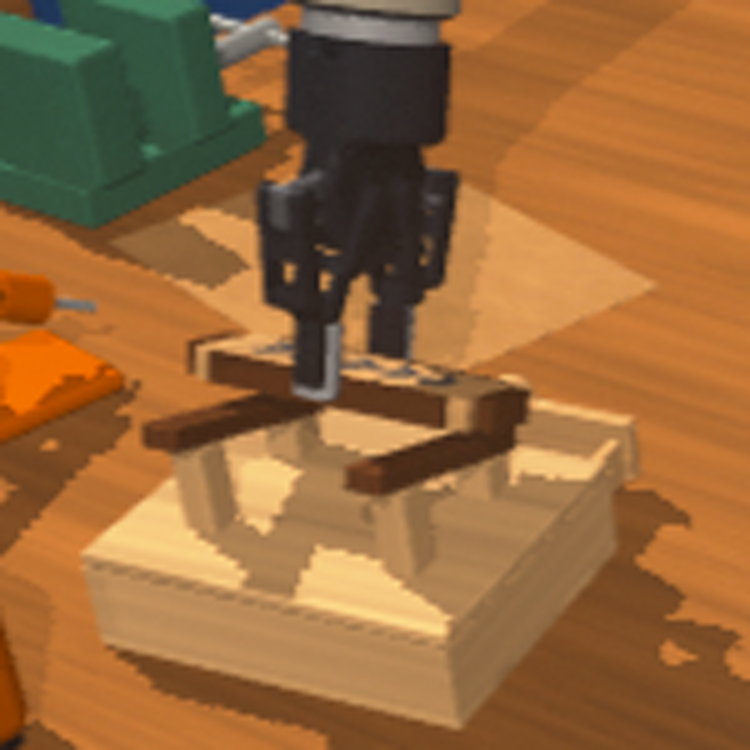

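Request:
jog_arm:
  motion:
    - [[0.0007, 0.0001, -0.0019, 0, 0, 0, 0.6], [0.0007, 0.0001, -0.0019, 0, 0, 0, 0.6], [0.0007, 0.0001, -0.0019, 0, 0, 0, 0.6], [0, 0, 0, 0, 0, 0, 0.6]]

```text
clock: 7.32
eef_pos: [0.6234, -0.2417, 0.1015]
ee_rot: [[-0.175, 0.924, 0.341], [0.985, 0.165, 0.06], [-0.0, 0.346, -0.938]]
force: [0.1, 0.1, -1.2]
grip_width: 0.0551
```

Request:
jog_arm:
  motion:
    - [[0.0004, 0, -0.001, 0, 0, 0, 0.6], [0.0004, 0, -0.001, 0, 0, 0, 0.6], [0, 0, 0, 0, 0, 0, 0.6]]

```text
clock: 7.57
eef_pos: [0.6241, -0.2418, 0.0993]
ee_rot: [[-0.175, 0.924, 0.34], [0.985, 0.164, 0.06], [-0.0, 0.346, -0.938]]
force: [-0.9, 0.7, -1.6]
grip_width: 0.0553
```

```bash
python3 tgt.py|tail -1; python3 -c "
from h import *
o=monitor.get_obs();print(o['force'],o['wrist_torque'])"
```

```text
err now in rack: [ 0.03447799 -0.00222572  0.00272194]
[-0.85567691  0.69666433 -1.5947267 ] [-0.1344715   0.44774186 -0.02072323]
```

Request:
jog_arm:
  motion:
    - [[0.0004, 0, -0.001, 0, 0, 0, 0.6], [0, 0, 0, 0, 0, 0, 0.6]]

```text
clock: 7.73
eef_pos: [0.6245, -0.2419, 0.0983]
ee_rot: [[-0.175, 0.924, 0.34], [0.985, 0.164, 0.06], [-0.0, 0.346, -0.938]]
force: [0.5, -0.1, -1.8]
grip_width: 0.0549
```

Request:
jog_arm:
  motion:
    - [[0.0004, 0, -0.001, 0, 0, 0, 0.6], [0, 0, 0, 0, 0, 0, 0.6]]

```text
clock: 7.9
eef_pos: [0.6249, -0.2419, 0.0974]
ee_rot: [[-0.175, 0.924, 0.34], [0.985, 0.164, 0.06], [-0.0, 0.346, -0.938]]
force: [0.1, -0.4, -1.5]
grip_width: 0.0549
```

Request:
jog_arm:
  motion:
    - [[0.0004, 0, -0.001, 0, 0, 0, 0.6], [0, 0, 0, 0, 0, 0, 0.6]]

```text
clock: 8.07
eef_pos: [0.6253, -0.242, 0.0964]
ee_rot: [[-0.175, 0.924, 0.341], [0.985, 0.164, 0.06], [-0.0, 0.346, -0.938]]
force: [-0.1, 0.3, -1.1]
grip_width: 0.0551
```

```bash
python3 tgt.py|tail -1; python3 -c "
from h import *
o=monitor.get_obs();print(o['force'],o['wrist_torque'])
crop(viewer.camera('side'),420,230,130,110,6,'pics/s7.png')"
```

```text
err now in rack: [ 0.03462243 -0.00257811 -0.00043182]
[-0.12872205  0.32236172 -1.10844162] [-8.68590519e-02  4.66545478e-01  1.15923913e-04]
```

View pics/s7.png

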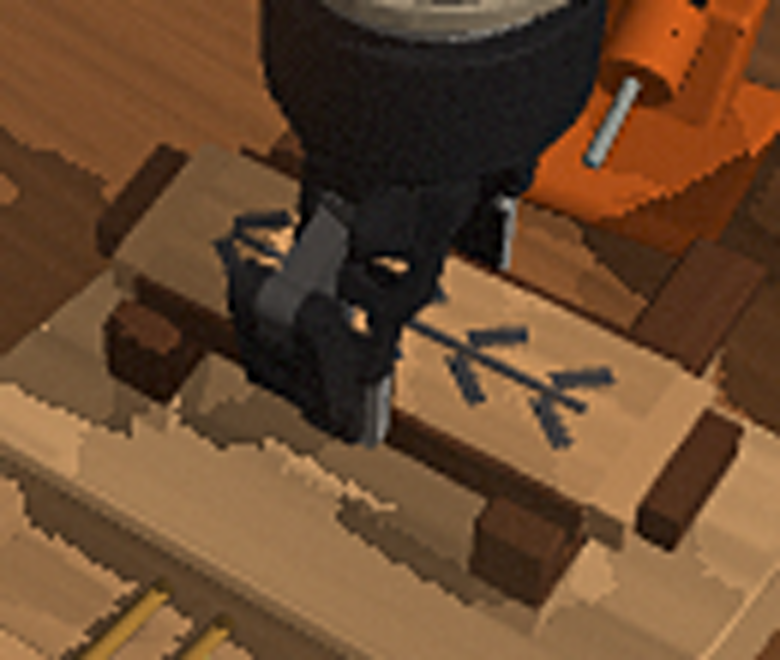

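Request:
jog_arm:
  motion:
    - [[0.0004, 0, -0.001, 0, 0, 0, 0.6], [0, 0, 0, 0, 0, 0, 0.6]]

```text
clock: 8.28
eef_pos: [0.6254, -0.2419, 0.0963]
ee_rot: [[-0.175, 0.924, 0.341], [0.985, 0.164, 0.061], [0.0, 0.346, -0.938]]
force: [-6.5, 0.4, 8.1]
grip_width: 0.0551
```

Request:
jog_arm:
  motion:
    - [[0.0004, 0, -0.001, 0, 0, 0, 0.6], [0, 0, 0, 0, 0, 0, 0.6]]

```text
clock: 8.45
eef_pos: [0.6254, -0.242, 0.0962]
ee_rot: [[-0.175, 0.924, 0.341], [0.985, 0.164, 0.061], [0.001, 0.346, -0.938]]
force: [-13.3, 3.4, 17.7]
grip_width: 0.0552
```

Request:
jog_arm:
  motion:
    - [[0.0004, 0, -0.001, 0, 0, 0, 0.6], [0, 0, 0, 0, 0, 0, 0.6]]

```text
clock: 8.62
eef_pos: [0.6254, -0.2419, 0.0962]
ee_rot: [[-0.176, 0.923, 0.341], [0.984, 0.164, 0.062], [0.001, 0.347, -0.938]]
force: [-19.5, 5.6, 29.4]
grip_width: 0.0548
```

Request:
jog_arm:
  motion:
    - [[-0.0009, 0, 0.0023, 0, 0, 0, 0.6], [0, 0, 0, 0, 0, 0, 0.6]]

```text
clock: 8.78
eef_pos: [0.6257, -0.2423, 0.0968]
ee_rot: [[-0.175, 0.923, 0.342], [0.985, 0.164, 0.06], [-0.001, 0.347, -0.938]]
force: [0.2, -0.3, -1.5]
grip_width: 0.0554
```

Request:
jog_arm:
  motion:
    - [[-0.0009, -0.0002, -0.0003, 0, 0, 0, 0.6], [-0.0009, -0.0002, -0.0003, 0, 0, 0, 0.6], [-0.0009, -0.0002, -0.0003, 0, 0, 0, 0.6], [0, 0, 0, 0, 0, 0, 0.6]]

```text
clock: 9.12
eef_pos: [0.6243, -0.2427, 0.096]
ee_rot: [[-0.175, 0.923, 0.343], [0.985, 0.165, 0.06], [-0.001, 0.348, -0.937]]
force: [-0.9, -0.4, 6.7]
grip_width: 0.055
```

Request:
jog_arm:
  motion:
    - [[-0.0009, -0.0002, -0.0003, 0, 0, 0, 0.6], [-0.0009, -0.0002, -0.0003, 0, 0, 0, 0.6], [0, 0, 0, 0, 0, 0, 0.6]]

```text
clock: 9.37
eef_pos: [0.6224, -0.2432, 0.0953]
ee_rot: [[-0.175, 0.923, 0.343], [0.985, 0.165, 0.059], [-0.002, 0.348, -0.937]]
force: [-0.2, 0.0, 6.3]
grip_width: 0.0551
```

```bash
python3 tgt.py|tail -1; python3 -c "
from h import *
o=monitor.get_obs();print(o['force'],o['wrist_torque'])
crop(viewer.camera('side'),420,230,130,110,6,'pics/s8.png')"
```

```text
err now in rack: [ 0.03133503 -0.0032953  -0.00046213]
[-0.21149525  0.02051403  6.32154647] [ 0.00486796  0.04574669 -0.012942  ]
```

View pics/s8.png

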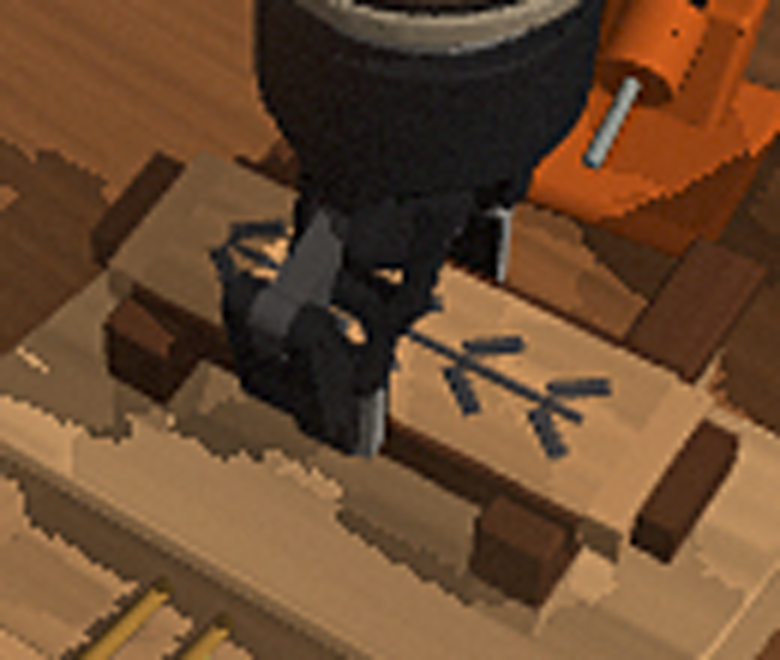

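Request:
jog_arm:
  motion:
    - [[-0.0009, -0.0002, -0.0003, 0, 0, 0, 0.6], [-0.0009, -0.0002, -0.0003, 0, 0, 0, 0.6], [0, 0, 0, 0, 0, 0, 0.6]]

```text
clock: 9.67
eef_pos: [0.621, -0.2435, 0.0948]
ee_rot: [[-0.175, 0.923, 0.343], [0.985, 0.165, 0.059], [-0.002, 0.348, -0.937]]
force: [2.8, 0.8, 4.9]
grip_width: 0.0548
```

Request:
jog_arm:
  motion:
    - [[-0.0009, -0.0002, -0.0003, 0, 0, 0, 0.6], [-0.0009, -0.0002, -0.0003, 0, 0, 0, 0.6], [0, 0, 0, 0, 0, 0, 0.6]]

```text
clock: 9.92
eef_pos: [0.6209, -0.2436, 0.0948]
ee_rot: [[-0.175, 0.922, 0.346], [0.985, 0.165, 0.059], [-0.003, 0.351, -0.936]]
force: [9.8, 1.4, 2.5]
grip_width: 0.0549
```

```bash
python3 tgt.py|tail -1; python3 -c "
from h import *
o=monitor.get_obs();print(o['force'],o['wrist_torque'])"
```

```text
err now in rack: [ 0.02973907 -0.00337969 -0.0003498 ]
[9.78565333 1.40910232 2.5482195 ] [ 0.1622596  -1.73459959 -0.22275258]
```

Request:
jog_arm:
  motion:
    - [[0.0008, 0.0001, 0.0003, 0, 0, 0, 0.6], [0, 0, 0, 0, 0, 0, 0.4], [0, 0, 0, 0, 0, 0, 0.32], [0, 0, 0, 0, 0, 0, 0.28], [0, 0, 0, 0, 0, 0, 0.22], [0, 0, 0, 0, 0, 0, 0.15], [0, 0, 0, 0, 0, 0, 0.1], [0, 0, 0, 0, 0, 0, 0], [0, 0, 0, 0, 0, 0, 0]]
  grip_force: 20

```text
clock: 10.67
eef_pos: [0.6178, -0.2437, 0.093]
ee_rot: [[-0.175, 0.924, 0.34], [0.985, 0.164, 0.06], [0.0, 0.345, -0.939]]
force: [-0.2, -0.5, 0.5]
grip_width: 0.0853
```

```bash
python3 tgt.py|tail -1; python3 -c "
from h import *
crop(viewer.camera('side'),420,230,130,110,6,'pics/s9.png');cv2.imwrite('pics/w9.png',viewer.camera('wrist'))"
```

```text
err now in rack: [ 0.02626396 -0.00293469 -0.00100937]
```

View pics/s9.png

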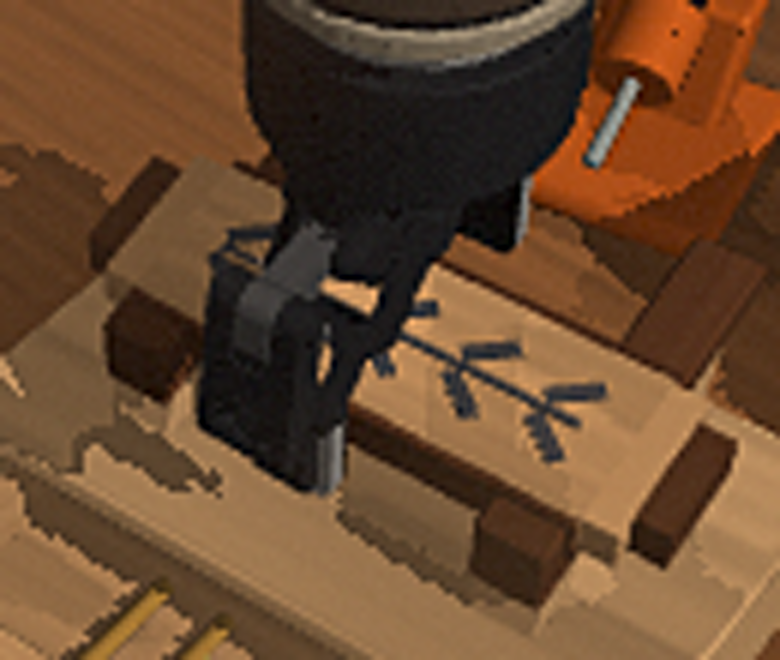

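View pics/w9.png

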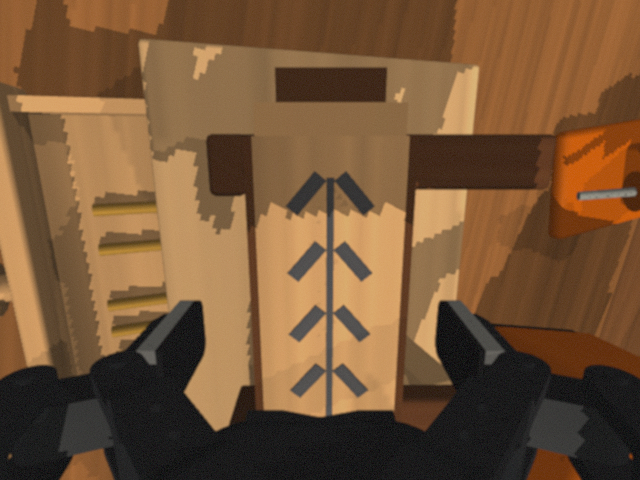

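Request:
jog_arm:
  motion:
    - [[-0.0017, -0.0003, 0.0047, 0, 0, 0, 0], [-0.0034, -0.0006, 0.0094, 0, 0, 0, 0], [-0.0067, -0.0012, 0.0188, 0, 0, 0, 0], [-0.0101, -0.0018, 0.0282, 0, 0, 0, 0], [-0.0101, -0.0018, 0.0282, 0, 0, 0, 0], [-0.0067, -0.0012, 0.0188, 0, 0, 0, 0], [0, 0, 0, 0, 0, 0, 0]]

```text
clock: 11.35
eef_pos: [0.58, -0.2529, 0.2074]
ee_rot: [[-0.173, 0.922, 0.347], [0.985, 0.163, 0.057], [-0.004, 0.352, -0.936]]
force: [1.3, -0.1, 0.9]
grip_width: 0.0855
```

```bash
python3 tgt.py|tail -1; python3 -c "
from h import *
crop(viewer.camera('side'),380,220,190,180,4,'pics/s10.png');cv2.imwrite('pics/w10.png',viewer.camera('wrist'))
crop(viewer.camera('scene'),120,150,150,140,5,'pics/a10.png')"
```

```text
err now in rack: [ 0.02882276 -0.00542485  0.1197512 ]
```

View pics/s10.png

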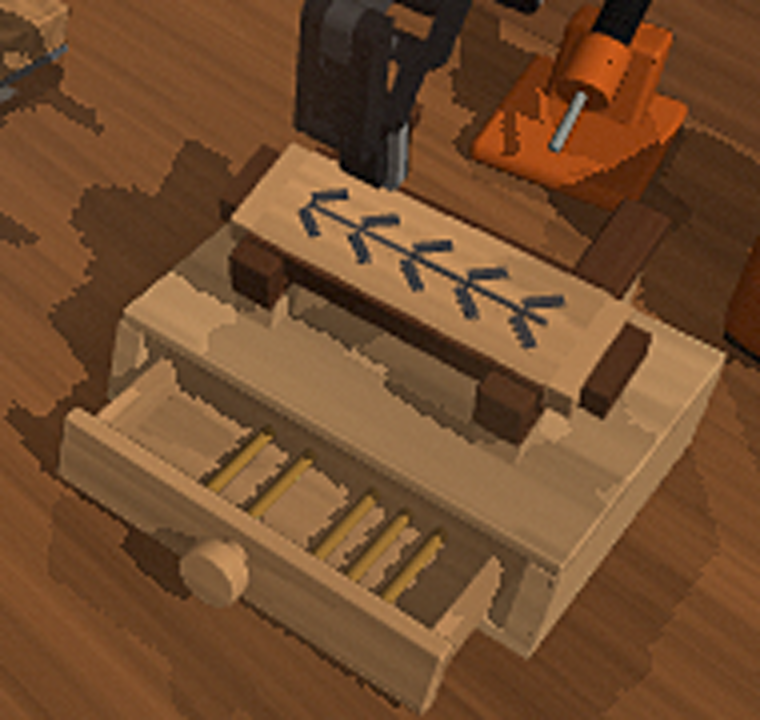

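View pics/w10.png

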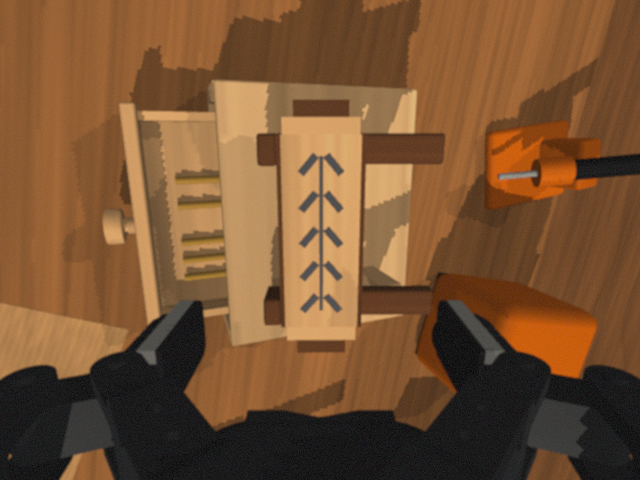

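View pics/a10.png

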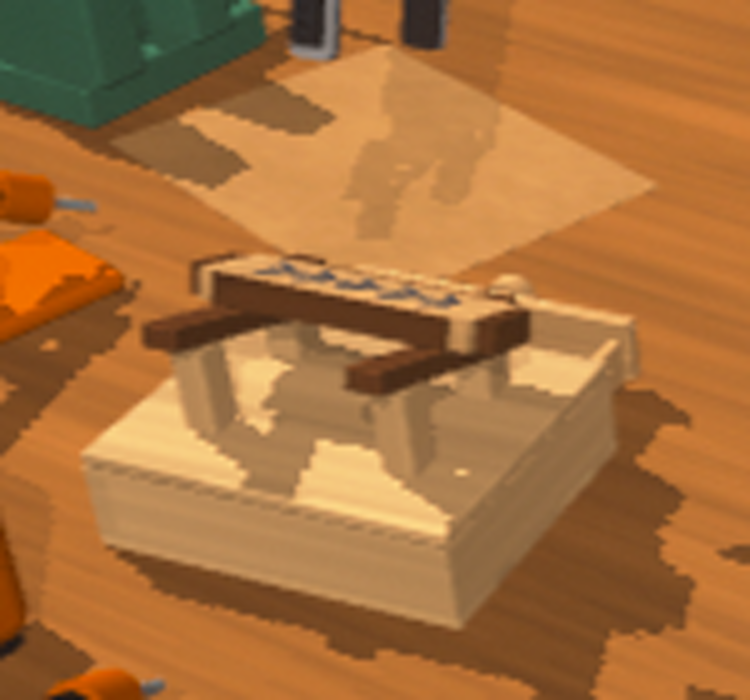

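```bash
python3 -c "
from h import *
im=cv2.imread('pics/w10.png');crop(im,240,85,140,140,4,'pics/w10a.png');crop(im,240,230,140,140,4,'pics/w10b.png')"
```

```text
(no output)
```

View pics/w10a.png

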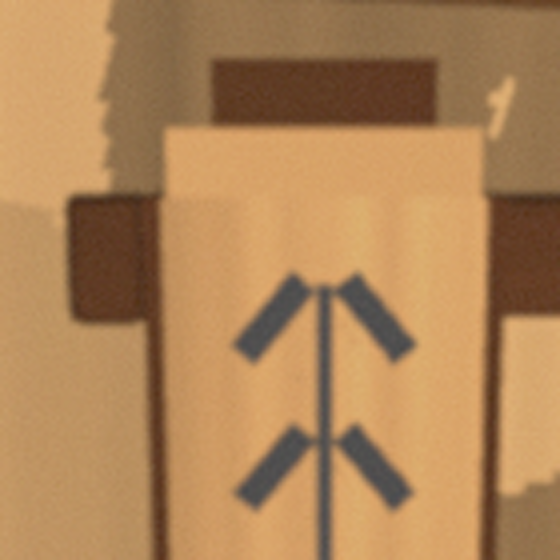

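View pics/w10b.png

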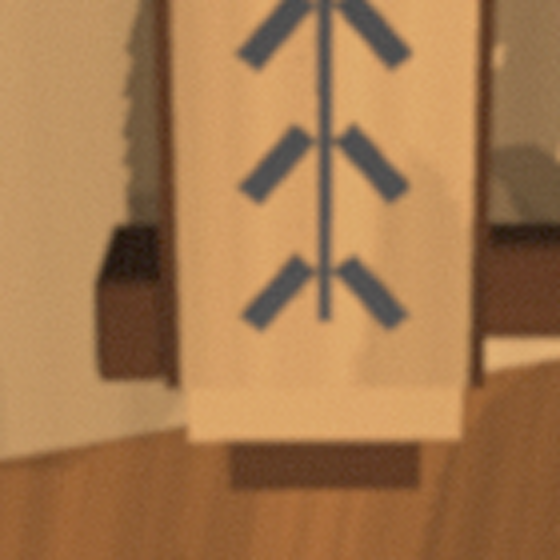

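Request:
jog_arm:
  motion:
    - [[-0.025, -0.0037, -0.008, 0, 0, 0, 0.5], [-0.025, -0.0037, -0.01, 0, 0, 0, 1], [-0.025, -0.0037, -0.014, 0, 0, 0, 1], [-0.025, -0.0037, -0.014, 0, 0, 0, 1], [-0.025, -0.0037, -0.02, 0, 0, 0, 1], [-0.025, -0.0037, -0.02, 0, 0, 0, 1], [0, 0, -0.03, 0, 0, 0, 1], [0, 0, -0.03, 0, 0, 0, 1], [0, 0, -0.025, 0, 0, 0, 1], [0, 0, -0.01, 0, 0, 0, 1]]

```text
clock: 12.33
eef_pos: [0.4274, -0.2708, 0.0163]
ee_rot: [[-0.175, 0.926, 0.336], [0.985, 0.163, 0.064], [0.005, 0.342, -0.94]]
force: [-0.3, 0.7, -0.7]
grip_width: 0.0003
```

Request:
jog_arm:
  motion:
    - [[0, 0, 0, 0, 0, 0, 1], [0, 0, 0, 0, 0, 0, 1]]

```text
clock: 12.5
eef_pos: [0.4287, -0.2723, 0.0193]
ee_rot: [[-0.174, 0.925, 0.339], [0.985, 0.163, 0.062], [0.002, 0.344, -0.939]]
force: [0.1, 0.2, 0.4]
grip_width: -0.0001
```

```bash
python3 -c "
from h import *
from fit import r
o=monitor.get_obs();a=r.x[2];d=np.array(o['eef_pos'])[:2]-r.x[:2];print(d@np.array([[np.cos(a),-np.sin(a)],[np.sin(a),np.cos(a)]]),o['eef_pos'])
crop(viewer.camera('side'),370,220,200,170,4,'pics/s11.png')"
```

```text
[-0.21125165  0.00167029] [ 0.42865955 -0.27230854  0.01930882]
```

View pics/s11.png

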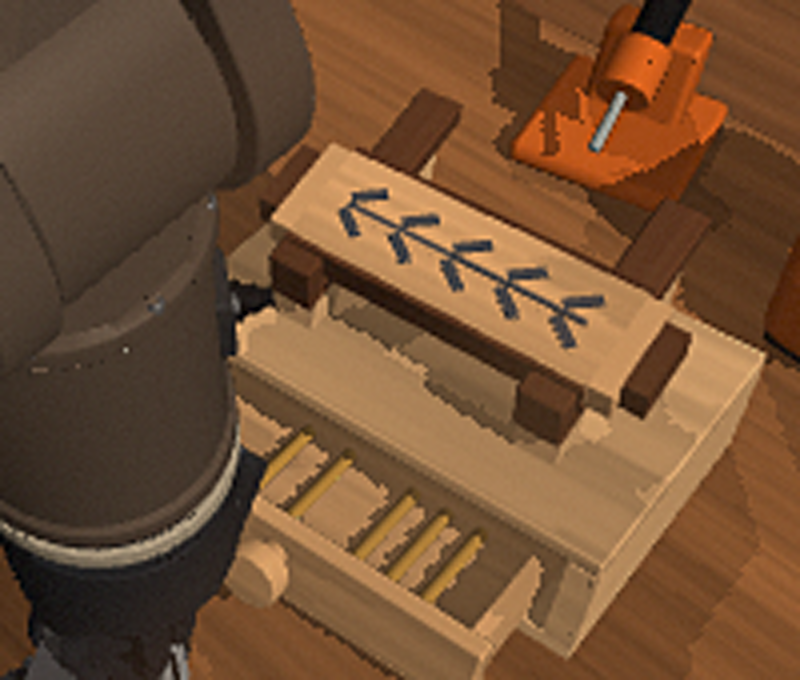

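Request:
jog_arm:
  motion:
    - [[0.0098, 0.0017, 0, 0, 0, 0, 1], [0.0098, 0.0017, 0, 0, 0, 0, 1], [0.0098, 0.0017, 0, 0, 0, 0, 1], [0.0049, 0.0009, 0, 0, 0, 0, 1], [0.0049, 0.0009, 0, 0, 0, 0, 1], [0.0049, 0.0009, 0, 0, 0, 0, 1], [0.0049, 0.0009, 0, 0, 0, 0, 1]]

```text
clock: 13.13
eef_pos: [0.4788, -0.2637, 0.0205]
ee_rot: [[-0.175, 0.924, 0.34], [0.984, 0.165, 0.06], [-0.0, 0.345, -0.938]]
force: [-2.3, -0.2, 0.9]
grip_width: -0.0001
```

Request:
jog_arm:
  motion:
    - [[0.0049, 0.0009, 0, 0, 0, 0, 1], [0.0049, 0.0009, 0, 0, 0, 0, 1], [0.0049, 0.0009, 0, 0, 0, 0, 1], [0.0049, 0.0009, 0, 0, 0, 0, 1], [0.0049, 0.0009, 0, 0, 0, 0, 1], [0.0049, 0.0009, 0, 0, 0, 0, 1]]

```text
clock: 13.63
eef_pos: [0.5083, -0.2585, 0.0204]
ee_rot: [[-0.175, 0.924, 0.34], [0.985, 0.164, 0.06], [-0.0, 0.346, -0.938]]
force: [-1.4, 0.3, 0.6]
grip_width: -0.0002
```

```bash
cat > st.py <<'E'
from h import *
from fit import r
o=monitor.get_obs();a=r.x[2];d=np.array(o['eef_pos'])[:2]-r.x[:2];print(d@np.array([[np.cos(a),-np.sin(a)],[np.sin(a),np.cos(a)]]),o['eef_pos'],o['force'])
E
python3 st.py; python3 -c "
from h import *
crop(viewer.camera('side'),370,220,200,170,4,'pics/s12.png')"
```

```text
[-0.1304299   0.00146228] [ 0.50829178 -0.25849167  0.02038079] [-1.41825389  0.33852766  0.62949353]
```

View pics/s12.png

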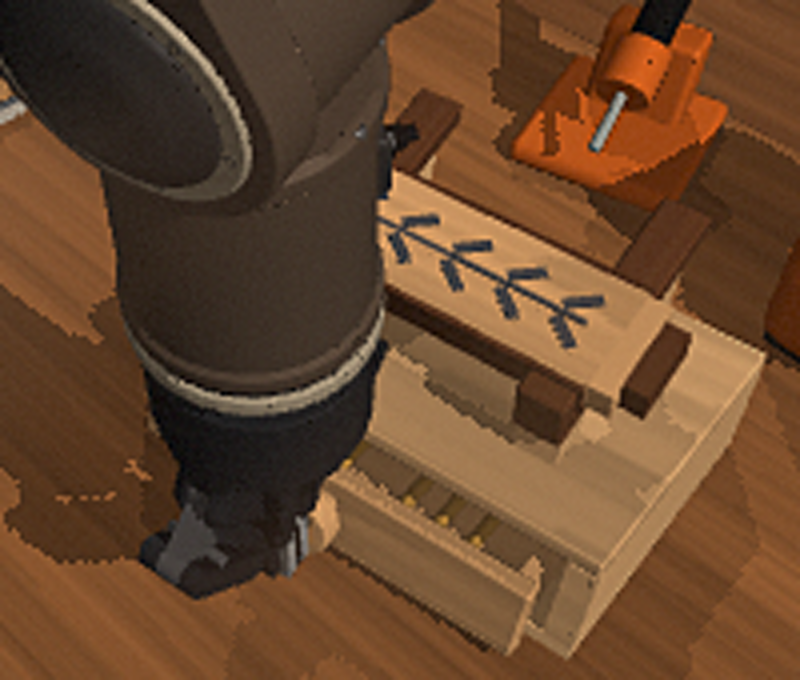

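Request:
jog_arm:
  motion:
    - [[0.0039, 0.0007, 0, 0, 0, 0, 1], [0.0039, 0.0007, 0, 0, 0, 0, 1], [0.0039, 0.0007, 0, 0, 0, 0, 1], [0, 0, 0, 0, 0, 0, 1]]

```text
clock: 14.02
eef_pos: [0.5206, -0.2563, 0.0206]
ee_rot: [[-0.176, 0.924, 0.341], [0.984, 0.165, 0.06], [-0.001, 0.346, -0.938]]
force: [0.4, -0.5, -0.5]
grip_width: 0.0
```

Request:
jog_arm:
  motion:
    - [[0.002, 0.0003, 0, 0, 0, 0, 1], [0.002, 0.0003, 0, 0, 0, 0, 1], [0, 0, 0, 0, 0, 0, 1]]

```text
clock: 14.27
eef_pos: [0.524, -0.2559, 0.0206]
ee_rot: [[-0.175, 0.924, 0.341], [0.985, 0.164, 0.06], [-0.0, 0.346, -0.938]]
force: [-0.0, -0.4, -0.4]
grip_width: 0.0002
```

```bash
python3 st.py
```

```text
[-0.11446344  0.00129593] [ 0.52404499 -0.25588548  0.02057615] [-0.03756393 -0.44122399 -0.43199363]
```

Request:
jog_arm:
  motion:
    - [[0.001, 0.0002, 0, 0, 0, 0, 1], [0.001, 0.0002, 0, 0, 0, 0, 1], [0, 0, 0, 0, 0, 0, 1]]

```text
clock: 14.52
eef_pos: [0.5258, -0.2556, 0.0206]
ee_rot: [[-0.175, 0.924, 0.341], [0.985, 0.164, 0.06], [-0.0, 0.346, -0.938]]
force: [0.1, -1.6, 1.0]
grip_width: 0.0005
```

Request:
jog_arm:
  motion:
    - [[0.001, 0.0002, 0, 0, 0, 0, 1], [0.001, 0.0002, 0, 0, 0, 0, 1], [0, 0, 0, 0, 0, 0, 1]]

```text
clock: 14.77
eef_pos: [0.5278, -0.2552, 0.0205]
ee_rot: [[-0.175, 0.924, 0.341], [0.985, 0.164, 0.06], [-0.0, 0.346, -0.938]]
force: [-0.7, -0.8, 0.3]
grip_width: -0.0
```

```bash
python3 st.py; python3 -c "
from h import *
crop(viewer.camera('side'),370,220,200,170,4,'pics/s13.png')"
```

```text
[-0.11060498  0.00131671] [ 0.52784132 -0.25519561  0.02051847] [-0.67586457 -0.76198051  0.27899874]
```

View pics/s13.png

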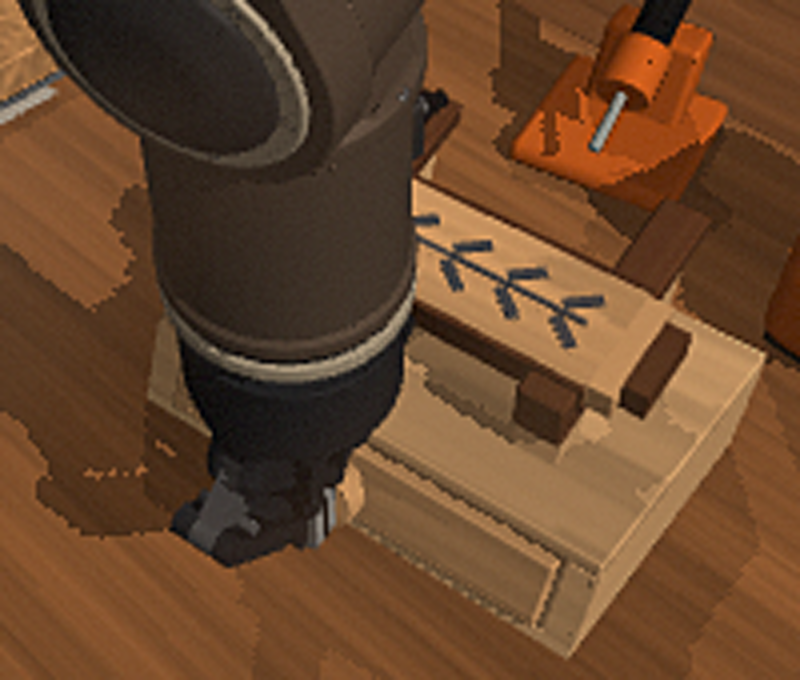

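Request:
jog_arm:
  motion:
    - [[0.001, 0.0002, 0, 0, 0, 0, 1], [0.001, 0.0002, 0, 0, 0, 0, 1], [0, 0, 0, 0, 0, 0, 1]]

```text
clock: 15.07
eef_pos: [0.5298, -0.2548, 0.0205]
ee_rot: [[-0.175, 0.924, 0.341], [0.985, 0.164, 0.06], [-0.001, 0.346, -0.938]]
force: [0.4, -0.0, -0.4]
grip_width: -0.0001
```

Request:
jog_arm:
  motion:
    - [[0.001, 0.0002, 0, 0, 0, 0, 1], [0.001, 0.0002, 0, 0, 0, 0, 1], [0, 0, 0, 0, 0, 0, 1]]

```text
clock: 15.32
eef_pos: [0.5315, -0.2545, 0.0205]
ee_rot: [[-0.175, 0.924, 0.34], [0.985, 0.164, 0.06], [-0.0, 0.346, -0.938]]
force: [-2.0, -1.2, 0.9]
grip_width: -0.0001
```

Request:
jog_arm:
  motion:
    - [[0.001, 0.0002, 0, 0, 0, 0, 1], [0, 0, 0, 0, 0, 0, 1]]

```text
clock: 15.48
eef_pos: [0.5317, -0.2544, 0.0203]
ee_rot: [[-0.174, 0.924, 0.34], [0.985, 0.164, 0.06], [-0.0, 0.345, -0.939]]
force: [-6.5, -1.0, 4.3]
grip_width: 0.0001
```

Force is rising and motion has stopped, so the drawer is at its stop. One more millimetre to confirm, then I'll retreat.

Request:
jog_arm:
  motion:
    - [[0.001, 0.0002, 0, 0, 0, 0, 1], [0, 0, 0, 0, 0, 0, 1]]

```text
clock: 15.65
eef_pos: [0.5317, -0.2545, 0.0201]
ee_rot: [[-0.174, 0.925, 0.339], [0.985, 0.163, 0.06], [0.0, 0.344, -0.939]]
force: [-10.3, -1.2, 6.3]
grip_width: -0.0003
```

Request:
jog_arm:
  motion:
    - [[-0.005, -0.0009, 0, 0, 0, 0, 1], [-0.015, -0.0026, 0, 0, 0, 0, 1], [-0.03, -0.005, 0, 0, 0, 0, 1], [-0.03, -0.005, 0, 0, 0, 0, 1], [-0.01, 0.005, 0.03, 0, 0, 0, 1], [0, 0.02, 0.03, 0, 0, 0, 1], [0, 0.035, 0.02, 0, 0, 0, 1], [0, 0.035, 0.02, 0, 0, 0, 1], [0, 0.035, 0.02, 0, 0, 0, 1], [0, 0.035, 0.02, 0, 0, 0, 1]]

```text
clock: 16.48
eef_pos: [0.444, -0.1122, 0.1548]
ee_rot: [[-0.176, 0.923, 0.341], [0.984, 0.165, 0.062], [0.001, 0.346, -0.938]]
force: [0.3, 0.7, -0.4]
grip_width: -0.0001
```

Request:
jog_arm:
  motion:
    - [[0, 0.035, 0.02, 0, 0, 0, 1], [0, 0.03, 0.01, 0, 0, 0, 1], [0, 0, 0, 0, 0, 0, 1], [0, 0, 0, 0, 0, 0, 1]]

```text
clock: 16.82
eef_pos: [0.4448, -0.0543, 0.1802]
ee_rot: [[-0.182, 0.922, 0.341], [0.983, 0.17, 0.064], [0.001, 0.347, -0.938]]
force: [-0.4, -0.1, -0.3]
grip_width: 0.0001
```

```bash
python3 -c "
from h import *
im=viewer.camera('side');cv2.imwrite('pics/s14.png',im);crop(im,380,220,190,180,4,'pics/s14c.png');a=viewer.camera('scene');cv2.imwrite('pics/a14.png',a)"
```

```text
(no output)
```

View pics/s14.png

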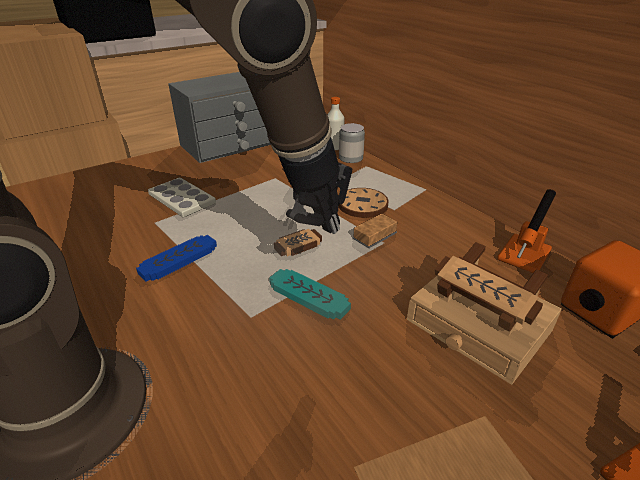

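View pics/s14c.png

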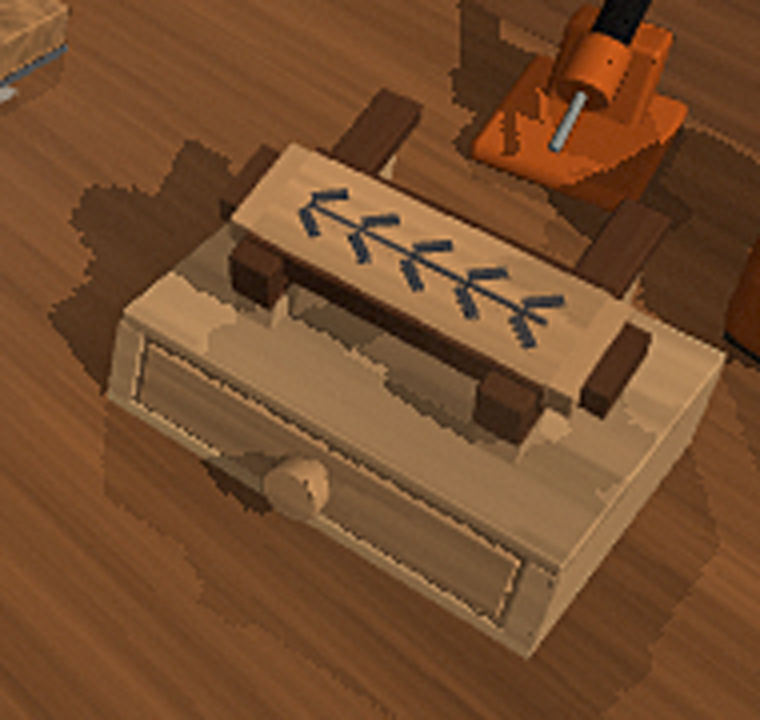

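View pics/a14.png

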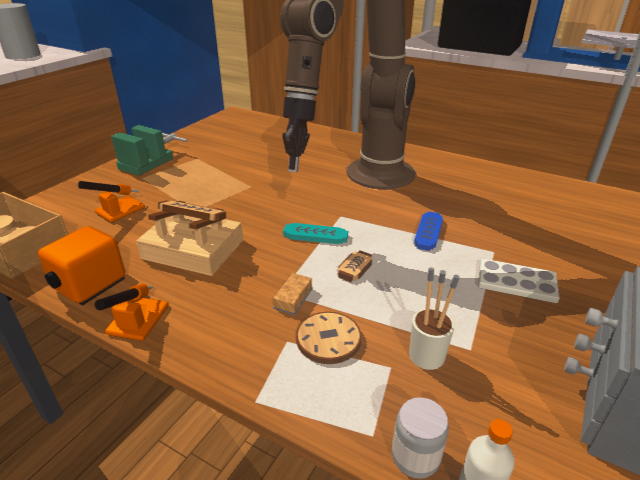

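```bash
python3 -c "
from h import *
print(monitor.get_obs()['force'],monitor.get_obs()['clock']); order.job_done()"
```

```text
[-0.00802309 -1.14817553  0.58081346] 16.9167
the job is handed in; nothing more can be done
```

The long nameplate is on the stand and the drawer is shut. I handed the job in at about 17 s of the 54 s allowed.

- **Nameplate:** I gripped the long pale plate across its width and lowered it, tilted to match, until the rails took the load. I then slid it about 5 mm down to the lips and let go. It lies decorated face up. The wrist crops show its lower edge against both lips, and by the arm's position it is about 1–2 mm off centre.
- **Drawer:** After placing the plate I pushed the drawer by its knob until it stopped moving, at about 10 N. The final picture shows the front panel flush with the box. It closed about 7 mm further in than I had worked out from the measured knob position and my guess at the finger thickness, so I went by the stop and the picture.
- **Everything else:** In the last side and scene pictures the short plate, slice, sanding block, brush pot and the blue and turquoise look-alikes are where they started, and the arm is clear of everything.
- **Forces:** The strongest contact was about 36 N at the wrist, through the held plate against the rails, because I went about 3 mm too deep before backing off. That is within the 120 N wrist limit, and the gripper's body pressed on nothing.

No final check failed.

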